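# Hold down the container on a tea tray

### The job

Make the tea tray ready to be carried: lower the hold-down with the black finger tab, under the tray's bridge, until its sprung rubber foot presses lightly on the lid of whichever container stands beneath it (foot clearly in touch, but its short spring not squashed fully home). Then lock it there by swinging the clamp lever on top of the bridge fully down flat, and take the hand away, without shifting the containers or any of the other things.

Things in the scene. Friction and masses are not known exactly. Their poses are not given: they have to be found in the camera images.
- tray: Fixed green-painted wooden tray, 340 mm along its x, 560 mm along its y, floor 12 mm thick, rim 30 mm high. Origin: centre of its underside, on the table. Its x points away from the robot (yaw within 0.3 rad). A painted bridge stands across its middle (y = 0, along x)
- bridge (a point): Centre of the underside of the bridge's crossbar, 265 mm above the tray's underside. The bar is 268 mm long in tray x, 60 mm wide in y, 15 mm thick, on two posts at x = +-125 mm. It overhangs the hold-down's tab, so a gripper pointing straight down there hits the bar: lean the tool 25 to 45 degrees, fingers pointing down and towards tray +y (body of the gripper on the -y side)
- stop_grip (a point): Centre of the hold-down's black finger tab: 28 mm along tray y, 14 mm thick along tray x (grip across this), 36 mm high. It juts to tray -y (the robot's right) from an aluminium sleeve 26 mm in diameter that hangs under the middle of the crossbar; its centre is 40 mm from the sleeve's axis (tray x = 0, y = -40 mm) and 45 mm above the unpressed foot's underside.
- stop (a joint): Height of the hold-down: 0 at the top, grows as it is lowered straight down, to 0.095 m at the bottom. At 0 the unpressed foot's underside is 145 mm above the tray's underside. It is stiff (about 6 N of friction to slide) and stays where it is left. Starts between 0.010 and 0.040
- foot_tip (a point): Centre of the underside of the round black rubber foot (28 mm in diameter) at the lower end of the sleeve, on its axis (tray x = y = 0). It gives upwards on a light spring
- foot (a joint): How far the sprung foot is pushed up into the sleeve: 0 free, 0.008 m fully squashed (spring 0.5 N when just touching, 4.5 N when fully squashed)
- clamp (a joint): Clamp lever on top of the crossbar: 0 raised (55 degrees above level), 0.96 rad flat along the bar = locked. Starts between 0 and 0.30. About 0.1 N m of friction; it stays where it is left. Can be pushed straight down from above with shut fingers
- clamp_pivot (a point): Lever's pivot, above the middle of the crossbar (tray x = y = 0), 297 mm above the tray's underside; the lever turns about tray y
- clamp_tip (a point): Centre of the lever's end, a small black round bar (15 mm in diameter, 22 mm along tray y) 63 mm from the pivot; the steel lever is 14 mm wide and 7 mm thick. Raised, it leans towards tray -x (the robot); flat, it lies 63 mm to the -x side of the pivot at the pivot's height
- sugar_lid (a point): Centre of the flat top of the round aluminium sugar box: 79 mm in diameter, 50 mm high, 0.3 kg, loose on the tray. Either this or the canister stands under the foot, the other at the -y end of the tray
- canister_lid (a point): Centre of the flat top of the clear plastic canister with a closed white flip-top lid: 74 mm in diameter, 78 mm high, 0.3 kg, loose on the tray
- teapot: White enamelled steel teapot, body 124 mm in diameter, 135 mm high, 205 mm long over spout and handle, on the tray at its +y end. Origin: centre of its underside. Leave alone
- glass_a: Smoky drinking glass, 62 mm in diameter, 85 mm high, on the tray at its -y end. Origin: centre of its underside. Leave alone
- glass_b: A second glass of the same kind, also at the -y end. Leave alone
- spoon_rest: White ceramic spoon rest 65 x 110 x 14 mm on the tray between bridge and teapot. Origin: centre of its underside. Leave alone
- tea_tin: Copper-coloured tea tin, 72 mm in diameter, 120 mm high, on the table to the left of the tray. Origin: centre of its underside. Leave alone
- bowl: Terracotta bowl, 110 mm in diameter, 50 mm high, on the table to the right of the tray. Origin: centre of its underside. Leave alone
Mind the look-alikes: they are no part of the job. Leave any pink, red or turquoise look-alike of the part that bears canister_lid alone.

How it is judged:
On the way, in this order (a step that is already met when the one before it is completed fails the run):
1. with the clamp lever still up, the foot is lowered on to the container's lid, lightly pressed (value of joint foot between 0.0008 and 0.0072 m and (distance between foot_tip and sugar_lid below 0.02 m or distance between foot_tip and canister_lid below 0.02 m) and value of joint clamp below 0.6 rad), for 0.2 s.
2. with the foot still pressed, the lever is swung down flat (value of joint foot between 0.0008 and 0.0072 m and (distance between foot_tip and sugar_lid below 0.02 m or distance between foot_tip and canister_lid below 0.02 m) and value of joint clamp above 0.86 rad), for 0.2 s.
At the end, for the whole second after the job is handed in: The foot rests pressed on the lid of the container beneath it (pushed in by 0.8 to 7.2 mm of its 8 mm), the clamp lever is down (over 0.86 rad), and sugar box and canister stand within 15 mm of where they started (all of step 2 and distance of each of sugar_lid, canister_lid from where it was at the start of the episode below 0.015 m); the robot touches nothing.
It fails at once if teapot, a glass, spoon rest, tin or bowl shifted by more than 20 mm (distance of any of teapot, glass_a, glass_b, spoon_rest, tea_tin, bowl from where it was at the start of the episode above 0.02 m).
It fails at once if a container tipped (angle between any of sugar_lid, canister_lid's own z axis and vertical above 0.3 rad).
It also fails if it takes over 56 s, if anything falls off the work surface, if the arm or the gripper's body presses on something with over 40 N, if the wrist force passes 120 N, or if a joint passes its speed limit or range.

### The arm

A 6-joint arm with a two-finger parallel gripper is mounted at the origin on the work surface. World frame = base frame: x ahead of the robot, y to its left, z up, the work surface at z = 0. Lengths are in m, angles in rad, forces in N, time in s.
With the tool pointing down it reaches from about 0.35 to 0.975 m from the base axis. Payload 4.9 kg.
Tool frame: the origin (TCP) lies on the centre line of the jaws, within the pads' length; the fingertips stand 14 mm ahead of it and the grasp point (between the pads) lies 5 mm behind it; z points along the fingers, y is the line along which they close (so a half turn about z gives the same grasp; the last joint's range is limited). The gripper opens to 85 mm and grips with 20 to 120 N. Pads are 22 mm wide; open, the fingers measure 114 mm over their backs; the gripper's body (76 mm by 85 mm) begins 54 mm behind the grasp point. The pads swing forward as they close: fully open they stand 13 mm farther back than shut.
Start: joints at [-1.427, 0.053, 1.613, -0, 1.476, -0.119], TCP at [0.162, -0.604, 0.206] pointing down, gripper open.
Joint ranges: [-3.01, 3.01], [-1.01, 2.22], [0.06, 2.58], [-1.02, 4.17], [0.09, 2.62], [-3.14, 3.14]. Speed limits (rad/s): [2.57, 2.57, 3.14, 3.14, 3.14, 3.14].

### API

Orientations are given as a unit quaternion [w, x, y, z].
In Python, from plant import * gives the robot as it stands.
- The arm moves only by the tool send_rows, never from a script. Its argument "steps" is a list of rows, each an object with "translation": the shift along the tool's x, y, z in cm, a list of three; "delta_rot": the turn, a rotation vector about the tool's x, y, z in rad, a list of three; "jaw": the finger opening in cm, from 0 to 8.54. In form: [{"translation": [dx, dy, dz], "delta_rot": [rx, ry, rz], "jaw": jaw}, ...]. A call has exactly 8 rows; each row is the pose to reach, as a shift and turn from the pose commanded when the call began, along the tool's axes at that moment; what a row does not reach only later rows make up. A row lasts 1/10 s, in which the tool goes at most 50 mm and 8.59 degrees, less where a joint would pass 70% of its speed; a pose out of reach is approached as far as the arm can. A call with a gripper value outside its range is refused whole. The fingers move at their own pace and stop on an object; the grip force is fixed at half the most. Time passes only in rows, so rows that repeat a pose let the fingers close, or fill a call up. It gives the time, the measured TCP pose, the force, the opening and the grip force at its end, in the units of the state.
- state(): the state, without advancing time (a new reading comes with each control period).
- grab_frame(name): name is "scene" or "top"; returns a dict with "pixels" (400x640x3 uint8, blue, green, red), "range_z" (400x640 float32, m along the optical axis (not along the pixel's ray), 0 where there is no reading), "fx", "fy", "cx", "cy" (pixels), "dist" ([k1, k2, p1, p2, k3] as OpenCV has them; the pictures are not rectified), "rvec" (rotation vector, rad) and "tvec" (3), from world to camera coordinates, as OpenCV has them. Camera axes: x right, y down, z forward; pixel columns grow to the right and rows downward; lengths in m; the calibration is good to about 2 mm. A picture is of the moment at which its call begins.
- job_done(): hands the job in; it is judged then, once.
The state is a dict: "time": time; "joint_pos": joint angles; "joint_vel": joint speeds; "joint_efforts": joint torques, N m; "tool_pos": TCP position; "tool_rot": TCP orientation; "contact_force": force on the tool from outside, world axes, zero at the start; "ft_torque": the same for the moment, N m; "gripper_width": opening from 0.0 (shut) to 1.0 (fully open); "grasp_force": force on a finger pad.
Only numpy, scipy, OpenCV 4.12 (cv2) and the standard library are available. Lean on these libraries where they do the work, as an engineer would, in place of code of your own. Each camera call takes 0.05 s, during which the arm holds its last target. There are 200 camera calls.

## Working session

There is one attempt and no reset: what is moved stays moved. The work goes in short steps, Python scripts to look and compute and a tool call to move; the robot and the scene stay as the last step left them, time stands still between calls to the robot, and variables do not carry over. Pictures are saved under pics/ and viewed, at most 10 in all, crops included, and the job is handed in when it is done.

Besides the shell and the picture viewer there is one more tool, called after "Call:" in YAML: its name, and indented under it one key for each argument. send_rows: Moves the arm, as the interface text tells. Its arguments: {"type":"object","properties":{"steps":{"type":"array","items":{"type":"object","properties":{"translation":{"type":"array","items":{"type":"number"}},"delta_rot":{"type":"array","items":{"type":"number"}},"jaw":{"type":"number"}}}}},"required":["steps"]}

```bash
mkdir -p pics
cat > h.py <<'E'
from plant import *
import numpy as np, cv2
from scipy.spatial.transform import Rotation as R
def cloud(f):
    K=np.array([[f["fx"],0,f["cx"]],[0,f["fy"],f["cy"]],[0,0,1]]);h,w=f["range_z"].shape
    uv=np.stack(np.meshgrid(np.arange(w),np.arange(h)),-1).reshape(-1,1,2).astype(np.float64)
    n=cv2.undistortPoints(uv,K,np.array(f["dist"])).reshape(h,w,2)
    z=f["range_z"].astype(float)
    P=np.dstack([n*z[...,None],z]).reshape(-1,3)
    M=cv2.Rodrigues(np.array(f["rvec"],float))[0]
    return ((P-np.array(f["tvec"]).ravel())@M).reshape(h,w,3)
E
python3 - <<'E'
from h import *
import pickle
print(state())
for n in("scene","top"):
    f=grab_frame(n);pickle.dump(f,open(n+".pkl","wb"));cv2.imwrite(f"pics/{n}0.png",f["pixels"])
    M=cv2.Rodrigues(np.array(f["rvec"],float))[0];print(n,f["fx"],-M.T@np.array(f["tvec"]).ravel(),M[2],f["dist"])
E
```

```text
{'time': 0.0, 'joint_pos': array([-1.42700397e+00,  5.33466932e-02,  1.61430952e+00,  7.74242465e-06,
        1.47602084e+00, -1.18994670e-01]), 'joint_vel': array([-0.00124875,  0.00080142,  0.00194224,  0.00050555,  0.00019749,
       -0.00024881]), 'joint_efforts': array([ 9.73575737e-06, -3.93680978e+01, -3.70175207e+01, -5.16962098e-05,
        6.98417585e-03,  1.54256179e-05]), 'tool_pos': array([ 0.16226483, -0.60285734,  0.20506012]), 'tool_rot': array([-1.04216933e-03,  9.91379795e-01,  1.31015330e-01, -9.06860251e-06]), 'contact_force': array([0.50721224, 0.75074195, 0.12933948]), 'ft_torque': array([ 0.00371487,  0.01306629, -0.03817301]), 'grasp_force': 0.0, 'gripper_width': 0.9984631844794964}
scene 467.9567614903834 [ 1.20895031 -0.52146997  1.61306715] [-0.41018003  0.31903139 -0.85438359] [0.04606525 0.         0.         0.         0.        ]
top 467.4364260415164 [ 0.37175417 -0.01929913  1.91311524] [ 0.10207211  0.00211086 -0.99477476] [-0.0675531  0.         0.         0.         0.       ]
```

View pics/scene0.png

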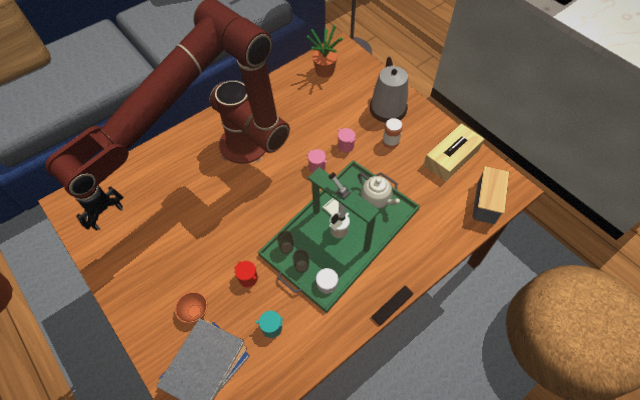

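View pics/top0.png

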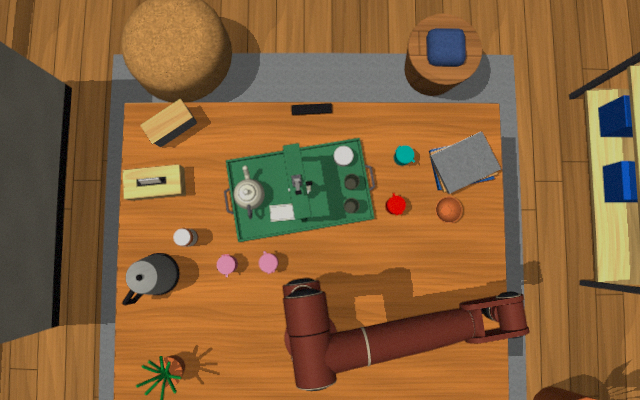

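The scene picture shows the bridge near (345,195), the lever at (340,185), and a container under the foot at (340,225). The white-lidded one stands at the -y end, (327,280). In the top picture the bar runs from (292,148) to (300,218), with the tab at about (309,187).

```bash
cat > m.py <<'E'
from h import *
import pickle
F={n:pickle.load(open(n+".pkl","rb")) for n in("scene","top")}
for n,f in F.items():
    P=cloud(f);hsv=cv2.cvtColor(f["pixels"],cv2.COLOR_BGR2HSV)
    g=(hsv[...,0]>55)&(hsv[...,0]<85)&(hsv[...,1]>80)
    roi=(P[...,0]>.4)&(P[...,0]<1.)&(abs(P[...,1])<.5)
    b=g&roi&(P[...,2]>.27)&(P[...,2]<.292)
    r=cv2.minAreaRect((P[b][:,:2]*1000).astype(np.float32));print(n,"bar",b.sum(),r,np.median(P[b][:,2]),P[b].mean(0))
    t=g&roi&(P[...,2]>.004)&(P[...,2]<.04)
    r=cv2.minAreaRect((P[t][:,:2]*1000).astype(np.float32));print("tray",t.sum(),r)
    fl=g&roi&(P[...,2]<.02)&(P[...,2]>.005);print("floor",np.median(P[fl][:,2]))
f=F["scene"];c=f["pixels"][140:300,250:430];cv2.imwrite("pics/c1.png",cv2.resize(c,None,fx=4,fy=3.7,interpolation=cv2.INTER_CUBIC)[:600])
E
python3 m.py
```

```text
scene bar 931 ((597.0323486328125, 49.722206115722656), (266.038330078125, 62.839691162109375), 9.579404830932617) 0.28176308547009987 [0.61136909 0.04856469 0.28174756]
tray 6444 ((612.4851684570312, -46.764434814453125), (338.96978759765625, 753.3074951171875), 9.924821853637695)
floor 0.013779877347795861
top bar 1068 ((592.5429077148438, 51.12639617919922), (267.2772521972656, 59.6583137512207), 9.820555686950684) 0.28046450012583257 [0.59266575 0.05047939 0.28037434]
tray 7424 ((604.8139038085938, -14.55303955078125), (336.6925354003906, 689.5368041992188), 9.664597511291504)
floor 0.012503474095738147
```

View pics/c1.png

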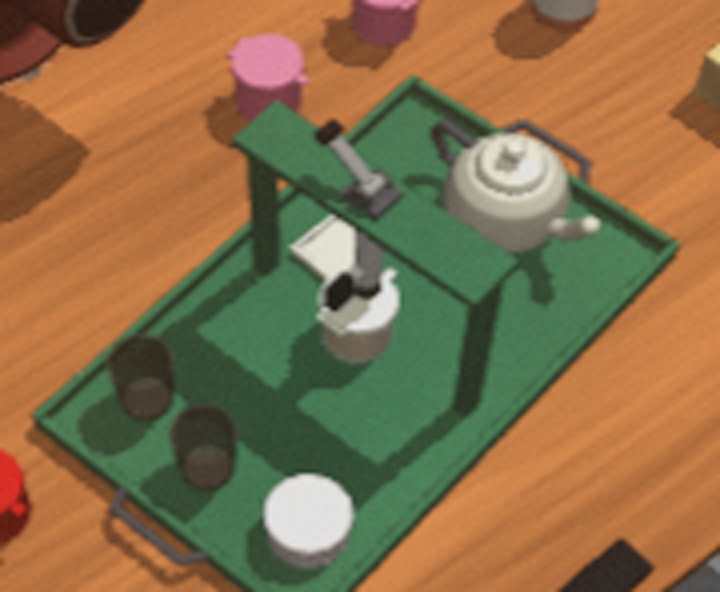

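The crop shows the canister with its white lid under the foot, with the sugar box at the -y end. The tab is at crop (338,290), which is full-frame (334,218). The lever is raised, its tip at crop (328,130), which is (332,175).

```bash
cat > m2.py <<'E'
from h import *
import pickle
def tray(P,c=np.array([.5945,.0504,0]),yaw=.169):
    return (P-c)@R.from_euler('z',yaw).as_matrix()
if __name__=="__main__":
  for n in("scene","top"):
    f=pickle.load(open(n+".pkl","rb"));P=cloud(f);T=tray(P);v=f["pixels"].max(2).astype(int);mn=f["pixels"].min(2).astype(int)
    x,y,z=T[...,0],T[...,1],T[...,2]
    def show(l,m):
        if m.sum()>3: print(n,l,m.sum(),"mean",T[m].mean(0).round(4),"lo",np.percentile(T[m],5,0).round(4),"hi",np.percentile(T[m],95,0).round(4))
    show("tab",(abs(x)<.03)&(y<-.02)&(y>-.07)&(z>.11)&(z<.24)&(v<70))
    show("lid",(abs(x)<.05)&(abs(y)<.05)&(z>.055)&(z<.105)&(mn>130))
    show("tip",(abs(x)<.09)&(abs(y)<.03)&(z>.31)&(z<.38)&(v<70))
    show("lever",(abs(x)<.09)&(abs(y)<.03)&(z>.315)&(z<.38))
    show("sugar",(y<-.12)&(y>-.28)&(x>.0)&(x<.17)&(z>.045)&(z<.11)&(mn>130))
    for s in (-1,1):
      show("glasses",(y<-.1)&(y>-.28)&(z>.06)&(z<.11)&(v<90))
    m=(abs(x)<.03)&(y<-.02)&(y>-.07)&(z>.11)&(z<.24)&(v<70);print(np.sort(z[m])[::max(1,m.sum()//12)].round(3))
  z=R.from_euler('z',.169).as_matrix()
  s,c=np.sin(.6),np.cos(.6)
  M=z@np.array([[0,1,0],[c,0,s],[s,0,-c]]).T.T
  M=z@np.column_stack([[0,c,s],[1,0,0],[0,s,-c]])
  st=state();M0=R.from_quat(st["tool_rot"],scalar_first=True)
  print("rotvec in tool",(M0.inv()*R.from_matrix(M)).as_rotvec(), np.linalg.det(M))
E
python3 m2.py
```

```text
scene tab 41 mean [ 0.0038 -0.0441  0.1674] lo [-0.0027 -0.055   0.1479] hi [ 0.0078 -0.031   0.1815]
scene lid 168 mean [ 0.0068 -0.011   0.0916] lo [-0.029  -0.0413  0.0848] hi [0.0294 0.027  0.098 ]
scene tip 20 mean [-0.0469 -0.0053  0.3434] lo [-0.0523 -0.0117  0.3349] hi [-0.0427  0.0027  0.3491]
scene lever 76 mean [-0.0351 -0.0014  0.3329] lo [-0.0512 -0.0107  0.3165] hi [-0.0136  0.0069  0.3482]
scene sugar 378 mean [ 0.1026 -0.2006  0.0638] lo [ 0.0704 -0.2321  0.0577] hi [ 0.1338 -0.1681  0.0692]
scene glasses 343 mean [-0.1135 -0.1978  0.0826] lo [-0.135  -0.2361  0.0629] hi [ 0.0135 -0.1653  0.1008]
scene glasses 343 mean [-0.1135 -0.1978  0.0826] lo [-0.135  -0.2361  0.0629] hi [ 0.0135 -0.1653  0.1008]
[0.147 0.15  0.154 0.158 0.164 0.167 0.169 0.171 0.172 0.173 0.175 0.177
 0.179 0.182]
top tab 22 mean [-0.0022 -0.0424  0.1731] lo [-0.0083 -0.0511  0.1688] hi [ 0.0038 -0.0327  0.182 ]
top lid 15 mean [-0.0142 -0.0256  0.0891] lo [-0.0254 -0.0408  0.0814] hi [-0.0029  0.0413  0.0964]
top tip 21 mean [-4.860e-02  1.000e-04  3.433e-01] lo [-0.0553 -0.0081  0.338 ] hi [-0.0425  0.0087  0.3506]
top lever 50 mean [-0.0406  0.0008  0.3354] lo [-0.0557 -0.0072  0.3185] hi [-0.0223  0.009   0.3482]
top sugar 283 mean [ 0.1005 -0.1975  0.062 ] lo [ 0.0691 -0.2285  0.0541] hi [ 0.1313 -0.1669  0.0692]
top glasses 141 mean [-0.0517 -0.2054  0.0875] lo [-0.1252 -0.2337  0.0643] hi [ 0.0134 -0.1651  0.1025]
top glasses 141 mean [-0.0517 -0.2054  0.0875] lo [-0.1252 -0.2337  0.0643] hi [ 0.0134 -0.1651  0.1025]
[0.15  0.169 0.169 0.169 0.17  0.17  0.171 0.171 0.171 0.172 0.172 0.173
 0.173 0.176 0.176 0.176 0.177 0.178 0.179 0.18  0.182 0.182]
rotvec in tool [ 0.44072901  0.48407475 -1.42932389] 1.0000000000000007
```

```bash
cat > t.py <<'E'
from h import *
Z=R.from_euler('z',.169);C=np.array([.5945,.0504,0])
def lean(a):
    s,c=np.sin(a),np.cos(a);return Z*R.from_matrix(np.column_stack([[0,c,s],[1,0,0],[0,s,-c]]))
def go(p,a,back=0):
    "tray point p for grasp TCP, lean a -> shift (cm) and turn in current tool axes"
    st=state();Rc=R.from_quat(st["tool_rot"],scalar_first=True);Rt=lean(a)
    w=C+Z.apply(p)-back*Rt.as_matrix()[:,2]
    print("cm",(Rc.inv().apply(w-st["tool_pos"])*100).round(2),"rot",(Rc.inv()*Rt).as_rotvec().round(3),"world",w.round(3))
def where():
    st=state();Rc=R.from_quat(st["tool_rot"],scalar_first=True)
    print("t",st["time"],"tray",(Z.inv().apply(st["tool_pos"]-C)*1000).round(1),"err",((lean(.6).inv()*Rc).as_rotvec()).round(3),"F",st["contact_force"].round(2),"w",round(st["gripper_width"]*85.4,1),st["grasp_force"],"q",st["joint_pos"].round(2))
E
python3 -c "
from t import *
where();go([0,-.04,.163],.6,.095);go([0,-.04,.163],.6,-.005)"
```

```text
t 0.1 tray [-536.  -571.3  205.2] err [-0.441 -0.484  1.429] F [-0.86 -0.55  0.79] w 85.6 0.0 q [-1.43  0.05  1.61 -0.    1.48 -0.12]
cm [ 57.84 -42.55  -3.53] rot [ 0.441  0.484 -1.429] world [ 0.61  -0.042  0.241]
cm [ 58.36 -48.15   4.73] rot [ 0.441  0.484 -1.429] world [0.601 0.014 0.159]
```

Call:
send_rows:
  steps:
    - {"translation":[0,0,-5],"delta_rot":[0,0,0],"jaw":5}
    - {"translation":[4,-3,-10],"delta_rot":[0.04,0.04,-0.12],"jaw":5}
    - {"translation":[8,-6,-13],"delta_rot":[0.08,0.09,-0.26],"jaw":5}
    - {"translation":[12,-9,-13],"delta_rot":[0.12,0.13,-0.4],"jaw":5}
    - {"translation":[16,-12,-13],"delta_rot":[0.16,0.18,-0.53],"jaw":5}
    - {"translation":[20,-15,-13],"delta_rot":[0.2,0.22,-0.66],"jaw":5}
    - {"translation":[24,-18,-13],"delta_rot":[0.24,0.27,-0.79],"jaw":5}
    - {"translation":[28,-21,-13],"delta_rot":[0.28,0.31,-0.92],"jaw":5}

```text
time: 0.9
tool_pos: [0.3635, -0.346, 0.336]
tool_rot: [-0.153, 0.808, 0.553, 0.13]
contact_force: [-0.1, -0.3, -0.6]
gripper_width: 0.586
grasp_force: 0.0
```

```bash
python3 -c "
from t import *
where();go([0,-.04,.163],.6,.095);go([0,-.04,.23],.6,.095)"
```

```text
t 0.9 tray [-294.3 -351.9  336. ] err [-0.158 -0.176  0.505] F [-0.06 -0.26 -0.56] w 50.0 0.0 q [-1.05 -0.09  1.58  0.25  1.97 -0.62]
cm [31.11 13.67 21.63] rot [ 0.158  0.176 -0.505] world [ 0.61  -0.042  0.241]
cm [33.66 12.98 15.47] rot [ 0.158  0.176 -0.505] world [ 0.61  -0.042  0.308]
```

Call:
send_rows:
  steps:
    - {"translation":[4.2,1.6,1.9],"delta_rot":[0.02,0.02,-0.06],"jaw":5}
    - {"translation":[8.4,3.2,3.8],"delta_rot":[0.04,0.04,-0.13],"jaw":5}
    - {"translation":[12.6,4.8,5.7],"delta_rot":[0.06,0.07,-0.2],"jaw":5}
    - {"translation":[16.8,6.4,7.6],"delta_rot":[0.08,0.09,-0.26],"jaw":5}
    - {"translation":[21,8,9.5],"delta_rot":[0.1,0.11,-0.33],"jaw":5}
    - {"translation":[25.2,9.7,11.6],"delta_rot":[0.12,0.13,-0.39],"jaw":5}
    - {"translation":[29.4,11.4,13.5],"delta_rot":[0.14,0.16,-0.45],"jaw":5}
    - {"translation":[33.66,12.98,15.47],"delta_rot":[0.158,0.176,-0.505],"jaw":5}

```text
time: 1.7
tool_pos: [0.6117, -0.043, 0.3066]
tool_rot: [-0.226, 0.617, 0.729, 0.19]
contact_force: [0.3, -0.7, 0.0]
gripper_width: 0.589
grasp_force: 0.0
```

```bash
python3 -c "
from t import *
where();go([0,-.04,.163],.6,.095);go([0,-.04,.163],.6,-.005)"
```

```text
t 1.7 tray [  1.3 -95.  306.6] err [ 0.001 -0.     0.003] F [ 0.26 -0.69  0.02] w 50.3 0.0 q [-0.43  0.15  1.43  0.51  1.89 -0.52]
cm [-3.57 -0.11  5.46] rot [-0.001  0.    -0.003] world [ 0.61  -0.042  0.241]
cm [-3.56 -0.11 15.46] rot [-0.001  0.    -0.003] world [0.601 0.014 0.159]
```

Call:
send_rows:
  steps:
    - {"translation":[-1.5,-0.1,2.2],"delta_rot":[0,0,0],"jaw":5}
    - {"translation":[-3,-0.1,4.5],"delta_rot":[0,0,0],"jaw":5}
    - {"translation":[-3.57,-0.1,6],"delta_rot":[0,0,0],"jaw":5}
    - {"translation":[-3.57,-0.1,8],"delta_rot":[0,0,0],"jaw":5}
    - {"translation":[-3.57,-0.1,9.5],"delta_rot":[0,0,0],"jaw":5}
    - {"translation":[-3.57,-0.1,10.5],"delta_rot":[0,0,0],"jaw":5}
    - {"translation":[-3.57,-0.1,11],"delta_rot":[0,0,0],"jaw":5}
    - {"translation":[-3.57,-0.1,11],"delta_rot":[0,0,0],"jaw":5}

```text
time: 2.5
tool_pos: [0.6043, -0.0126, 0.1966]
tool_rot: [-0.225, 0.618, 0.729, 0.19]
contact_force: [-0.1, 0.5, -0.3]
gripper_width: 0.586
grasp_force: 0.0
```

```bash
python3 -c "
from t import *
where();go([0,-.04,.163],.6,-.005)
f=grab_frame('scene');cv2.imwrite('pics/c2.png',cv2.resize(f['pixels'][140:270,250:420],None,fx=4.5,fy=4.5,interpolation=cv2.INTER_CUBIC))"
```

```text
t 2.5 tray [ -0.9 -63.8 196.6] err [-0.001 -0.002  0.004] F [-0.07  0.5  -0.26] w 50.1 0.0 q [-0.39  0.17  1.59  0.5   1.71 -0.57]
cm [0.07 0.09 4.62] rot [ 0.001  0.002 -0.004] world [0.601 0.014 0.159]
```

View pics/c2.png

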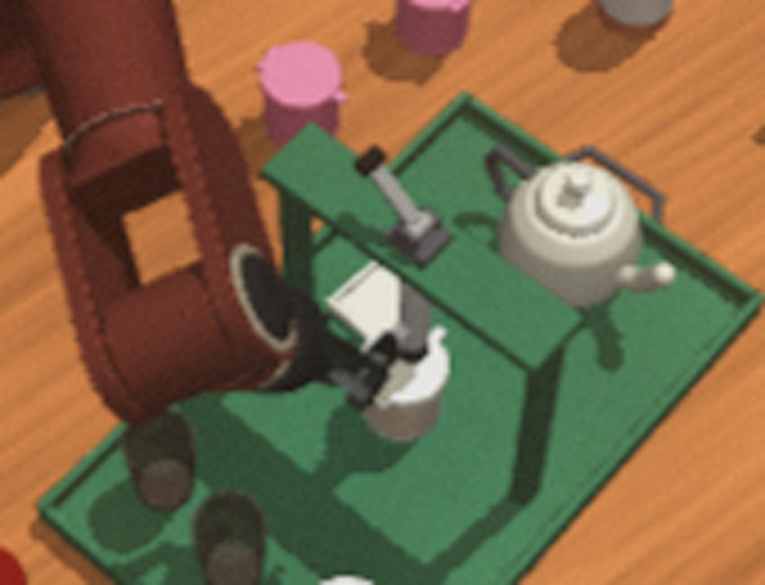

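The picture shows the gripper lined up with the tab at about (385,350), leaning under the bar and clear of it.

Call:
send_rows:
  steps:
    - {"translation":[0.05,0.1,1.5],"delta_rot":[0,0,0],"jaw":5}
    - {"translation":[0.05,0.1,3],"delta_rot":[0,0,0],"jaw":5}
    - {"translation":[0.05,0.1,4],"delta_rot":[0,0,0],"jaw":5}
    - {"translation":[0.05,0.1,4.3],"delta_rot":[0,0,0],"jaw":4}
    - {"translation":[0.05,0.1,4.3],"delta_rot":[0,0,0],"jaw":2.5}
    - {"translation":[0.05,0.1,4.3],"delta_rot":[0,0,0],"jaw":1}
    - {"translation":[0.05,0.1,4.3],"delta_rot":[0,0,0],"jaw":0}
    - {"translation":[0.05,0.1,4.3],"delta_rot":[0,0,0],"jaw":0}

```text
time: 3.35
tool_pos: [0.6017, 0.0113, 0.162]
tool_rot: [-0.225, 0.618, 0.729, 0.19]
contact_force: [0.5, 0.6, -0.6]
gripper_width: -0.002
grasp_force: 0.0
```

```bash
python3 -c "
from t import *
where();
f=grab_frame('scene');where();cv2.imwrite('pics/c3.png',cv2.resize(f['pixels'][170:270,280:400],None,fx=6,fy=6,interpolation=cv2.INTER_CUBIC))"
```

```text
t 3.35 tray [  0.5 -39.8 162. ] err [-0.002 -0.002  0.004] F [ 0.53  0.61 -0.55] w -0.2 0.0 q [-0.36  0.18  1.64  0.51  1.64 -0.57]
t 3.4 tray [  0.5 -39.7 161.9] err [-0.002 -0.002  0.004] F [-0.53  0.68 -0.99] w 0.2 0.0 q [-0.36  0.18  1.64  0.51  1.64 -0.57]
```

View pics/c3.png

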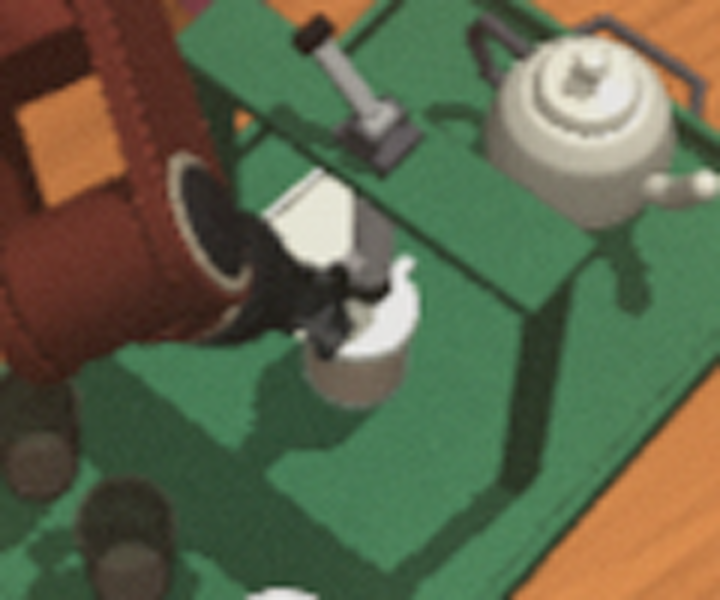

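The jaws shut fully with no grip force, so the grasp missed the tab. In the picture the fingers are at about (330,310) and the sleeve at (370,240). I'll compare the point clouds from before and now.

```bash
cat > chk.py <<'E'
from h import *
import pickle
from m2 import tray
from t import Z,C
O=[]
for n in("scene","top"):
    f0=pickle.load(open(n+".pkl","rb"));f1=grab_frame(n);pickle.dump(f1,open(n+"1.pkl","wb"))
    K=np.array([[f0["fx"],0,f0["cx"]],[0,f0["fy"],f0["cy"]],[0,0,1]])
    pts=np.array([[0,-.04,.163],[0,0,.118],[0,0,.265],[0,-.04,.131]]+[[0,0,.12]])
    W=C+Z.apply(pts);W[-1]=state()["tool_pos"]
    uv=cv2.projectPoints(W,np.array(f0["rvec"],float),np.array(f0["tvec"],float),K,np.array(f0["dist"]))[0].reshape(-1,2)
    print(n,uv.round(1).tolist())
    u,v=uv[0].astype(int)
    for f in (f0,f1):
        c=cv2.resize(f["pixels"][v-24:v+24,u-32:u+32],None,fx=6,fy=6,interpolation=cv2.INTER_CUBIC)
        for i,(a,b) in enumerate(uv): cv2.circle(c,(int((a-u+32.5)*6),int((b-v+24.5)*6)),3,[(0,0,255),(255,0,0),(0,255,255),(255,0,255),(0,255,0)][i],-1)
        O.append(c)
    for f in (f0,f1):
        T=tray(cloud(f));vv=f["pixels"].max(2)
        print([[(int(x*1000),int(y*1000),int(z*1000),int(k)) for (x,y,z),k in zip(T[r,u-5:u+8:2],vv[r,u-5:u+8:2])] for r in range(v-6,v+9,2)]) if n=="scene" else 0
cv2.imwrite("pics/c4.png",np.vstack([np.hstack(O[:2]),np.hstack(O[2:])]))
E
python3 chk.py
```

```text
scene [[334.7, 217.7], [341.6, 216.5], [342.8, 195.3], [334.5, 222.0], [334.8, 217.9]]
[[(-85, 28, 23, 224), (-84, 40, 8, 226), (-73, 39, 22, 227), (-70, 47, 16, 224), (-62, 50, 20, 215), (-4, -11, 168, 112), (5, -12, 180, 110)], [(-82, 25, 15, 132), (-71, 24, 28, 220), (-70, 35, 14, 226), (-36, 6, 93, 170), (-4, -21, 167, 152), (1, -18, 170, 151), (7, -14, 171, 115)], [(-76, 18, 14, 80), (-72, 25, 10, 164), (-35, -6, 96, 155), (0, -37, 178, 39), (4, -33, 179, 43), (6, -23, 167, 117), (6, -12, 153, 105)], [(-71, 12, 13, 114), (-37, -16, 92, 134), (-2, -46, 172, 39), (5, -45, 181, 37), (6, -34, 168, 35), (5, -21, 149, 74), (6, -11, 136, 91)], [(-67, 8, 6, 146), (-31, -23, 93, 86), (4, -54, 177, 34), (6, -46, 170, 37), (9, -37, 161, 38), (-8, -4, 94, 59), (6, -11, 121, 39)], [(-59, -1, 14, 145), (-25, -30, 94, 88), (5, -55, 165, 37), (6, -45, 154, 34), (-9, -13, 90, 130), (-5, -7, 87, 155), (2, -5, 93, 147)], [(-54, -7, 12, 117), (-23, -31, 83, 182), (5, -55, 152, 33), (-8, -26, 93, 132), (-4, -20, 90, 164), (0, -14, 88, 160), (7, -11, 92, 162)], [(-46, -16, 18, 168), (-15, -40, 89, 16
[... 622 characters left out ...]
73, 34), (4, -21, 147, 76), (3, -7, 128, 98)], [(35, -112, 294, 41), (33, -99, 274, 45), (25, -79, 237, 39), (34, -80, 250, 39), (7, -35, 156, 40), (-8, -4, 94, 56), (5, -10, 120, 38)], [(36, -113, 283, 42), (40, -107, 280, 44), (28, -83, 233, 41), (44, -92, 263, 62), (43, -80, 245, 80), (-4, -8, 88, 161), (1, -4, 91, 146)], [(38, -116, 276, 55), (40, -107, 267, 70), (43, -101, 263, 71), (48, -96, 260, 47), (55, -95, 268, 65), (0, -14, 89, 148), (7, -11, 92, 166)], [(42, -120, 274, 138), (35, -102, 239, 89), (48, -106, 261, 75), (52, -101, 259, 73), (58, -99, 263, 52), (8, -23, 95, 157), (12, -17, 92, 224)]]
top [[308.0, 182.9], [298.0, 186.1], [296.4, 181.0], [308.1, 184.0], [307.8, 182.8]]
```

View pics/c4.png

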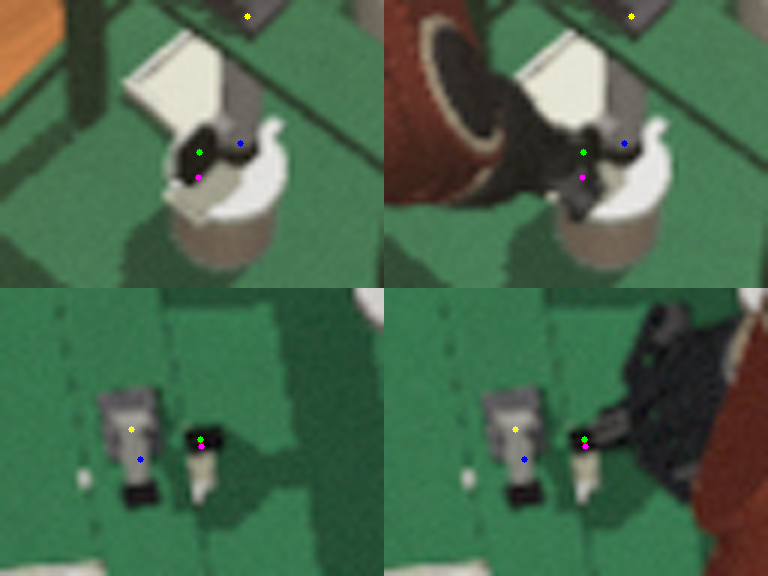

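The tab (red/green dots) is where I expected and the sleeve hasn't moved. I'll check where the fingertips really are, in the tool frame.

Run:
```python
from h import *
import pickle
st=state();Rc=R.from_quat(st["tool_rot"],scalar_first=True)
for n in("scene","top"):
    f0=pickle.load(open(n+".pkl","rb"));f1=pickle.load(open(n+"1.pkl","rb"))
    d=f0["range_z"]-f1["range_z"]
    for th in(.012,.02):
        m=(d>th)&(f1["range_z"]>0)
        q=Rc.inv().apply(cloud(f1)[m]-st["tool_pos"])*1000
        s=(abs(q[:,0])<60)&(abs(q[:,1])<70)&(q[:,2]>-75)&(q[:,2]<60)
        q=q[s];q=q[np.argsort(-q[:,2])][:40];v=f1["pixels"].max(2)[m][s]
        print(n,th,s.sum());print(q[:24].astype(int).tolist())
print(st["gripper_width"],st["grasp_force"])
```

```text
scene 0.012 14
[[42, -4, -15], [11, 5, -27], [13, -1, -36], [10, 11, -37], [11, 6, -39], [13, -7, -41], [14, 6, -44], [13, -1, -45], [10, 6, -48], [13, -7, -51], [14, 5, -52], [8, 10, -54], [15, 2, -65], [16, 10, -74]]
scene 0.02 12
[[11, 5, -27], [13, -1, -36], [11, 6, -39], [13, -7, -41], [14, 6, -44], [13, -1, -45], [10, 6, -48], [13, -7, -51], [14, 5, -52], [8, 10, -54], [15, 2, -65], [16, 10, -74]]
top 0.012 71
[[11, -1, -25], [13, -5, -26], [13, 1, -29], [7, -10, -30], [8, 8, -30], [-3, -15, -32], [6, 7, -34], [13, 0, -34], [8, 3, -35], [3, -15, -36], [12, -14, -36], [7, -7, -37], [15, -3, -37], [17, -7, -38], [11, 0, -39], [10, -12, -40], [13, -4, -40], [16, 3, -41], [7, 6, -41], [11, -15, -41], [17, -8, -45], [13, 9, -45], [9, -13, -45], [13, -5, -46]]
top 0.02 70
[[11, -1, -25], [13, 1, -29], [7, -10, -30], [8, 8, -30], [-3, -15, -32], [6, 7, -34], [13, 0, -34], [8, 3, -35], [3, -15, -36], [12, -14, -36], [7, -7, -37], [15, -3, -37], [17, -7, -38], [11, 0, -39], [10, -12, -40], [13, -4, -40], [16, 3, -41], [7, 6, -41], [11, -15, -41], [17, -8, -45], [13, 9, -45], [9, -13, -45], [13, -5, -46], [12, -1, -46]]
0.0009001321021579887 0.0
```

Call:
send_rows:
  steps:
    - {"translation":[0,0,0],"delta_rot":[0,0,0],"jaw":5}
    - {"translation":[0,0,0],"delta_rot":[0,0,0],"jaw":5}
    - {"translation":[0,0,0],"delta_rot":[0,0,0],"jaw":5}
    - {"translation":[0,0,0],"delta_rot":[0,0,0],"jaw":5}
    - {"translation":[0,0,0],"delta_rot":[0,0,0],"jaw":5}
    - {"translation":[0,0,0],"delta_rot":[0,0,0],"jaw":5}
    - {"translation":[0,0,0],"delta_rot":[0,0,0],"jaw":5}
    - {"translation":[0,0,0],"delta_rot":[0,0,0],"jaw":5}

```text
time: 4.3
tool_pos: [0.6013, 0.0116, 0.1614]
tool_rot: [-0.225, 0.618, 0.729, 0.19]
contact_force: [0.3, -0.1, 0.3]
gripper_width: 0.587
grasp_force: 0.0
```

```bash
cat > tips.py <<'E'
from h import *
import pickle
st=state();Rc=R.from_quat(st["tool_rot"],scalar_first=True)
print(st["gripper_width"],st["contact_force"])
for n in("scene","top"):
    f0=pickle.load(open(n+".pkl","rb"));f1=grab_frame(n)
    d=f0["range_z"]-f1["range_z"]
    m=(d>.015)&(f1["range_z"]>0)
    q=Rc.inv().apply(cloud(f1)[m]-st["tool_pos"])*1000
    s=(abs(q[:,0])<30)&(abs(q[:,1])<70)&(q[:,2]>-75)&(q[:,2]<60)
    q=q[s];q=q[np.argsort(-q[:,2])]
    print(n,s.sum());print(q[:24].astype(int).tolist())
    if n=="top": cv2.imwrite("pics/c5.png",cv2.resize(f1["pixels"][150:220,270:370],None,fx=7,fy=7,interpolation=cv2.INTER_CUBIC))
E
python3 tips.py
```

```text
0.5873593400364444 [ 0.26079346 -0.07427957  0.28502601]
scene 12
[[9, -26, -25], [12, 32, -38], [15, -23, -41], [10, 36, -45], [11, 31, -45], [14, 30, -46], [10, 36, -52], [14, 31, -59], [10, 36, -64], [9, 36, -72], [15, 32, -72], [0, 27, -74]]
top 68
[[-28, -7, 52], [11, 25, -26], [10, -32, -29], [7, -32, -30], [14, 28, -31], [-2, 23, -31], [12, -28, -31], [2, 23, -33], [12, -37, -36], [-3, 22, -37], [13, 26, -37], [8, -37, -37], [14, 33, -40], [13, 22, -41], [17, 22, -41], [7, -38, -42], [11, -34, -42], [-4, -39, -44], [8, 32, -44], [17, -31, -45], [15, 25, -46], [12, -27, -46], [15, 28, -47], [15, 32, -47]]
```

View pics/c5.png

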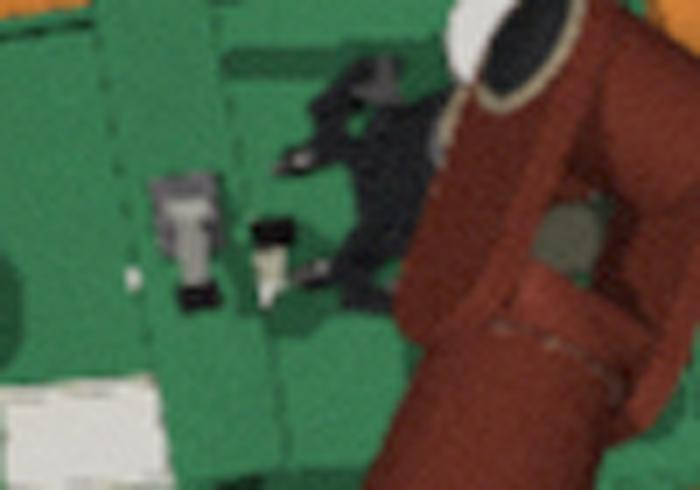

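The top picture shows the fingertips at (290,160) and (310,270), short of the tab at (272,232). Measured, they sit about 26 mm behind the reported TCP, so the true TCP is about 33 mm farther back than reported. I'll advance by that much and close.

Call:
send_rows:
  steps:
    - {"translation":[0,0,1],"delta_rot":[0,0,0],"jaw":5}
    - {"translation":[0,0,2],"delta_rot":[0,0,0],"jaw":5}
    - {"translation":[0,0,2.8],"delta_rot":[0,0,0],"jaw":5}
    - {"translation":[0,0,3.3],"delta_rot":[0,0,0],"jaw":4}
    - {"translation":[0,0,3.3],"delta_rot":[0,0,0],"jaw":2.5}
    - {"translation":[0,0,3.3],"delta_rot":[0,0,0],"jaw":1.2}
    - {"translation":[0,0,3.3],"delta_rot":[0,0,0],"jaw":0.8}
    - {"translation":[0,0,3.3],"delta_rot":[0,0,0],"jaw":0.8}

```text
time: 5.2
tool_pos: [0.5986, 0.0301, 0.1341]
tool_rot: [-0.225, 0.618, 0.729, 0.19]
contact_force: [3.7, 3.5, -3.5]
gripper_width: 0.153
grasp_force: 59.0
```

```bash
python3 -c "
from t import *
where()"
```

```text
t 5.2 tray [  0.7 -20.7 134.1] err [-0.002 -0.002  0.004] F [ 3.72  3.46 -3.47] w 13.1 58.960933685302734 q [-0.33  0.2   1.67  0.52  1.59 -0.57]
```

Gripped: 13 mm opening, 59 N. Now lowering 24 mm straight down.

Call:
send_rows:
  steps:
    - {"translation":[-0.17,0,0.25],"delta_rot":[0,0,0],"jaw":0.5}
    - {"translation":[-0.34,0,0.5],"delta_rot":[0,0,0],"jaw":0.5}
    - {"translation":[-0.51,0,0.74],"delta_rot":[0,0,0],"jaw":0.5}
    - {"translation":[-0.68,0,0.99],"delta_rot":[0,0,0],"jaw":0.5}
    - {"translation":[-0.85,0,1.24],"delta_rot":[0,0,0],"jaw":0.5}
    - {"translation":[-1.02,0,1.49],"delta_rot":[0,0,0],"jaw":0.5}
    - {"translation":[-1.19,0,1.73],"delta_rot":[0,0,0],"jaw":0.5}
    - {"translation":[-1.36,0,1.98],"delta_rot":[0,0,0],"jaw":0.5}

```text
time: 6.0
tool_pos: [0.5987, 0.0301, 0.1103]
tool_rot: [-0.225, 0.618, 0.729, 0.191]
contact_force: [2.5, 4.3, 5.8]
gripper_width: 0.147
grasp_force: 59.7
```

```bash
cat > foot.py <<'E'
from t import *
where()
import pickle,sys
from m2 import tray
# tab top / dark pts and sleeve-foot visible bits
for n in("scene",):
    fs=[grab_frame(n) for _ in range(6)]
    f=dict(fs[0]);f["range_z"]=np.median([g["range_z"] for g in fs],0);f["pixels"]=np.mean([g["pixels"] for g in fs],0).astype(np.uint8)
    T=tray(cloud(f));v=f["pixels"].max(2)
    x,y,z=T[...,0],T[...,1],T[...,2]
    m=(abs(x)<.03)&(abs(y)<.022)&(z>.07)&(z<.16)
    uu=np.argwhere(m)
    for u in range(uu[:,1].min(),uu[:,1].max()+1,2):
        r=[k[0] for k in uu if k[1]==u]
        print(u,[(k,int(z[k,u]*1000),int(v[k,u])) for k in r])
    cv2.imwrite(f"pics/foot{sys.argv[1]}.png",cv2.resize(f["pixels"][190:250,310:380],None,fx=10,fy=10,interpolation=cv2.INTER_CUBIC))
where()
E
python3 foot.py 1
```

```text
t 6.0 tray [  0.7 -20.7 110.3] err [-0.002 -0.001  0.004] F [2.48 4.34 5.84] w 12.6 59.74807262420654 q [-0.33  0.22  1.69  0.52  1.55 -0.59]
335 [(np.int64(216), 93, 199)]
337 [(np.int64(214), 89, 216), (np.int64(215), 92, 209), (np.int64(216), 145, 179)]
339 [(np.int64(213), 156, 101), (np.int64(214), 150, 100), (np.int64(215), 141, 120), (np.int64(216), 143, 148), (np.int64(217), 143, 147)]
341 [(np.int64(214), 157, 111), (np.int64(215), 149, 111), (np.int64(216), 142, 112), (np.int64(217), 137, 108), (np.int64(218), 128, 107), (np.int64(219), 119, 110), (np.int64(220), 113, 103), (np.int64(221), 98, 62), (np.int64(222), 99, 37), (np.int64(223), 92, 72)]
343 [(np.int64(214), 156, 109), (np.int64(215), 148, 107), (np.int64(216), 139, 107), (np.int64(217), 133, 108), (np.int64(218), 129, 107), (np.int64(219), 120, 106), (np.int64(220), 110, 82), (np.int64(221), 98, 50), (np.int64(222), 96, 74), (np.int64(223), 93, 205), (np.int64(224), 92, 229), (np.int64(225), 92, 229), (np.int64(226), 90, 229), (np.int64(227), 89, 228), (np.int64(228), 91, 188), (np.int64(230), 75, 116)]
345 [(np.
[... 260 characters left out ...]
), (np.int64(223), 94, 228), (np.int64(224), 92, 228), (np.int64(225), 92, 228), (np.int64(226), 91, 228), (np.int64(227), 91, 215), (np.int64(228), 85, 158), (np.int64(229), 74, 114)]
347 [(np.int64(218), 88, 228), (np.int64(219), 91, 228), (np.int64(220), 93, 228), (np.int64(221), 95, 229), (np.int64(222), 91, 228), (np.int64(223), 91, 229), (np.int64(224), 91, 229), (np.int64(225), 94, 210)]
349 [(np.int64(219), 91, 186), (np.int64(220), 92, 186), (np.int64(221), 91, 190), (np.int64(222), 91, 190), (np.int64(223), 92, 161), (np.int64(224), 84, 138)]
t 6.3 tray [  0.7 -20.7 109.9] err [-0.002 -0.002  0.004] F [3.83 4.55 2.33] w 13.0 59.57669734954834 q [-0.33  0.22  1.69  0.52  1.55 -0.59]
```

View pics/foot1.png

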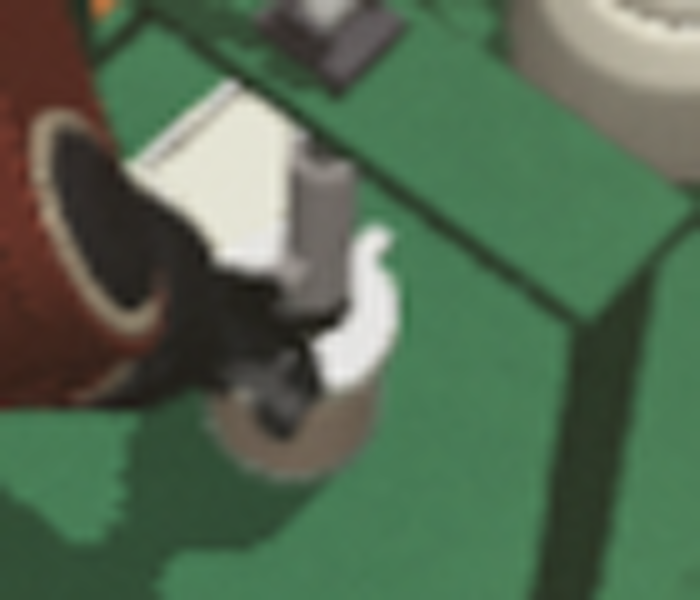

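The picture shows the foot at about (320,320), just above the white lid at (360,340), with an estimated gap of 5 mm. Next I lower slowly and watch the force.

Call:
send_rows:
  steps:
    - {"translation":[-0.03,0,0.04],"delta_rot":[0,0,0],"jaw":0.5}
    - {"translation":[-0.06,0,0.08],"delta_rot":[0,0,0],"jaw":0.5}
    - {"translation":[-0.08,0,0.12],"delta_rot":[0,0,0],"jaw":0.5}
    - {"translation":[-0.11,0,0.16],"delta_rot":[0,0,0],"jaw":0.5}
    - {"translation":[-0.14,0,0.2],"delta_rot":[0,0,0],"jaw":0.5}
    - {"translation":[-0.17,0,0.25],"delta_rot":[0,0,0],"jaw":0.5}
    - {"translation":[-0.2,0,0.29],"delta_rot":[0,0,0],"jaw":0.5}
    - {"translation":[-0.23,0,0.33],"delta_rot":[0,0,0],"jaw":0.5}

```text
time: 7.1
tool_pos: [0.5987, 0.0301, 0.107]
tool_rot: [-0.225, 0.618, 0.729, 0.191]
contact_force: [1.4, 4.3, 7.6]
gripper_width: 0.152
grasp_force: 60.0
```

Call:
send_rows:
  steps:
    - {"translation":[-0.02,0,0.03],"delta_rot":[0,0,0],"jaw":0.5}
    - {"translation":[-0.03,0,0.05],"delta_rot":[0,0,0],"jaw":0.5}
    - {"translation":[-0.05,0,0.07],"delta_rot":[0,0,0],"jaw":0.5}
    - {"translation":[-0.06,0,0.09],"delta_rot":[0,0,0],"jaw":0.5}
    - {"translation":[-0.08,0,0.11],"delta_rot":[0,0,0],"jaw":0.5}
    - {"translation":[-0.09,0,0.13],"delta_rot":[0,0,0],"jaw":0.5}
    - {"translation":[-0.1,0,0.15],"delta_rot":[0,0,0],"jaw":0.5}
    - {"translation":[-0.11,0,0.17],"delta_rot":[0,0,0],"jaw":0.5}

```text
time: 7.9
tool_pos: [0.5987, 0.0301, 0.1053]
tool_rot: [-0.225, 0.618, 0.729, 0.191]
contact_force: [0.7, 3.9, 8.2]
gripper_width: 0.151
grasp_force: 60.2
```

```bash
cat > frc.py <<'E'
from t import *
where();F=[]
for _ in range(10): grab_frame("top");F.append(state()["contact_force"])
print(np.mean(F,0).round(2),np.std(F,0).round(2));where()
E
python3 frc.py; python3 foot.py 2 | grep -E "^(341|343|t)"
```

```text
t 7.9 tray [  0.7 -20.7 105.3] err [-0.002 -0.001  0.003] F [0.68 3.89 8.16] w 12.9 60.15617787837982 q [-0.33  0.23  1.69  0.52  1.55 -0.6 ]
[1.26 4.03 7.85] [0.64 0.54 0.63]
t 8.4 tray [  0.7 -20.7 105.2] err [-0.002 -0.001  0.003] F [1.38 4.27 7.98] w 12.8 60.14915227890015 q [-0.33  0.23  1.69  0.52  1.55 -0.6 ]
t 8.4 tray [  0.7 -20.7 105.2] err [-0.002 -0.001  0.003] F [1.38 4.27 7.98] w 12.8 60.14915227890015 q [-0.33  0.23  1.69  0.52  1.55 -0.6 ]
341 [(np.int64(214), 157, 109), (np.int64(215), 152, 109), (np.int64(216), 141, 110), (np.int64(217), 136, 112), (np.int64(218), 129, 108), (np.int64(219), 120, 108), (np.int64(220), 114, 109), (np.int64(221), 102, 80), (np.int64(222), 98, 45), (np.int64(223), 92, 92)]
343 [(np.int64(214), 157, 110), (np.int64(215), 152, 109), (np.int64(216), 143, 107), (np.int64(217), 133, 107), (np.int64(218), 129, 108), (np.int64(219), 120, 107), (np.int64(220), 111, 95), (np.int64(221), 101, 66), (np.int64(222), 98, 80), (np.int64(223), 95, 206), (np.int64(224), 91, 228), (np.int64(225), 91, 228), (np.int64(226), 88, 228), (np.int64(227), 92, 228), (np.int64(228), 90, 202), (np.int64(230), 75, 116)]
t 8.7 tray [  0.7 -20.7 105.3] err [-0.002 -0.001  0.003] F [2.23 3.53 7.64] w 12.8 60.1476126909256 q [-0.33  0.23  1.69  0.52  1.55 -0.6 ]
```

Call:
send_rows:
  steps:
    - {"translation":[-0.02,0,0.02],"delta_rot":[0,0,0],"jaw":0.5}
    - {"translation":[-0.03,0,0.04],"delta_rot":[0,0,0],"jaw":0.5}
    - {"translation":[-0.04,0,0.06],"delta_rot":[0,0,0],"jaw":0.5}
    - {"translation":[-0.06,0,0.08],"delta_rot":[0,0,0],"jaw":0.5}
    - {"translation":[-0.07,0,0.1],"delta_rot":[0,0,0],"jaw":0.5}
    - {"translation":[-0.08,0,0.12],"delta_rot":[0,0,0],"jaw":0.5}
    - {"translation":[-0.1,0,0.14],"delta_rot":[0,0,0],"jaw":0.5}
    - {"translation":[-0.11,0,0.16],"delta_rot":[0,0,0],"jaw":0.5}

```text
time: 9.5
tool_pos: [0.5987, 0.0301, 0.1042]
tool_rot: [-0.226, 0.617, 0.729, 0.191]
contact_force: [0.1, 3.1, 12.4]
gripper_width: 0.15
grasp_force: 60.7
```

```bash
python3 frc.py; python3 foot.py 3 | grep -E "^(341|343)"
```

```text
t 9.5 tray [  0.7 -20.7 104.2] err [-0.002 -0.     0.003] F [ 0.11  3.14 12.36] w 12.8 60.652713775634766 q [-0.33  0.23  1.69  0.52  1.54 -0.6 ]
[-0.5   3.43 11.47] [0.48 0.46 0.54]
t 10.0 tray [  0.7 -20.7 104.2] err [-0.002 -0.     0.003] F [-0.91  3.79 11.91] w 12.7 60.584267377853394 q [-0.33  0.23  1.69  0.52  1.54 -0.6 ]
341 [(np.int64(214), 155, 110), (np.int64(215), 150, 110), (np.int64(216), 140, 110), (np.int64(217), 135, 114), (np.int64(218), 127, 110), (np.int64(219), 121, 108), (np.int64(220), 114, 109), (np.int64(221), 103, 88), (np.int64(222), 100, 52), (np.int64(223), 91, 93), (np.int64(224), 90, 164)]
343 [(np.int64(214), 157, 111), (np.int64(215), 148, 108), (np.int64(216), 141, 107), (np.int64(217), 135, 107), (np.int64(218), 127, 107), (np.int64(219), 117, 108), (np.int64(220), 112, 100), (np.int64(221), 102, 70), (np.int64(222), 99, 78), (np.int64(223), 91, 204), (np.int64(224), 91, 228), (np.int64(225), 90, 229), (np.int64(226), 92, 228), (np.int64(227), 93, 228), (np.int64(230), 74, 115)]
```

Call:
send_rows:
  steps:
    - {"translation":[-0.02,0,0.02],"delta_rot":[0,0,0],"jaw":0.5}
    - {"translation":[-0.03,0,0.04],"delta_rot":[0,0,0],"jaw":0.5}
    - {"translation":[-0.04,0,0.06],"delta_rot":[0,0,0],"jaw":0.5}
    - {"translation":[-0.06,0,0.08],"delta_rot":[0,0,0],"jaw":0.5}
    - {"translation":[-0.07,0,0.1],"delta_rot":[0,0,0],"jaw":0.5}
    - {"translation":[-0.08,0,0.12],"delta_rot":[0,0,0],"jaw":0.5}
    - {"translation":[-0.1,0,0.14],"delta_rot":[0,0,0],"jaw":0.5}
    - {"translation":[-0.11,0,0.16],"delta_rot":[0,0,0],"jaw":0.5}

```text
time: 11.1
tool_pos: [0.5987, 0.0301, 0.104]
tool_rot: [-0.226, 0.617, 0.729, 0.191]
contact_force: [-4.6, 2.4, 19.3]
gripper_width: 0.15
grasp_force: 61.4
```

```bash
python3 frc.py; python3 foot.py 4 | grep -E "^(341|343)"
```

```text
t 11.1 tray [  0.7 -20.7 104. ] err [-0.001  0.001  0.002] F [-4.59  2.37 19.3 ] w 12.8 61.41882240772247 q [-0.33  0.23  1.69  0.52  1.54 -0.6 ]
[-3.7   2.38 17.59] [0.35 0.61 0.31]
t 11.6 tray [  0.7 -20.7 104. ] err [-0.001  0.001  0.002] F [-3.17  2.09 17.06] w 13.2 61.35327637195587 q [-0.33  0.23  1.69  0.52  1.54 -0.6 ]
341 [(np.int64(214), 156, 110), (np.int64(215), 149, 110), (np.int64(216), 142, 110), (np.int64(217), 137, 113), (np.int64(218), 129, 111), (np.int64(219), 121, 109), (np.int64(220), 111, 110), (np.int64(221), 105, 100), (np.int64(222), 98, 60), (np.int64(223), 89, 93), (np.int64(224), 94, 163)]
343 [(np.int64(214), 155, 109), (np.int64(215), 149, 109), (np.int64(216), 140, 108), (np.int64(217), 133, 107), (np.int64(218), 128, 107), (np.int64(219), 120, 107), (np.int64(220), 111, 101), (np.int64(221), 104, 69), (np.int64(222), 99, 78), (np.int64(223), 90, 204), (np.int64(224), 95, 229), (np.int64(225), 92, 229), (np.int64(226), 95, 228), (np.int64(227), 92, 229), (np.int64(230), 72, 116)]
```

The hold-down stalled at z=104.0 with the force climbing, so the foot is fully home. I'll back up to about 108 mm, which should leave the foot half pressed.

Call:
send_rows:
  steps:
    - {"translation":[0.08,0,-0.12],"delta_rot":[0,0,0],"jaw":0.5}
    - {"translation":[0.16,0,-0.24],"delta_rot":[0,0,0],"jaw":0.5}
    - {"translation":[0.24,0,-0.36],"delta_rot":[0,0,0],"jaw":0.5}
    - {"translation":[0.32,0,-0.47],"delta_rot":[0,0,0],"jaw":0.5}
    - {"translation":[0.38,0,-0.56],"delta_rot":[0,0,0],"jaw":0.5}
    - {"translation":[0.44,0,-0.64],"delta_rot":[0,0,0],"jaw":0.5}
    - {"translation":[0.44,0,-0.64],"delta_rot":[0,0,0],"jaw":0.5}
    - {"translation":[0.44,0,-0.64],"delta_rot":[0,0,0],"jaw":0.5}

```text
time: 12.7
tool_pos: [0.5987, 0.0301, 0.1062]
tool_rot: [-0.225, 0.618, 0.729, 0.19]
contact_force: [6.8, 5.6, -3.6]
gripper_width: 0.153
grasp_force: 58.9
```

```bash
python3 frc.py; python3 foot.py 5 | grep -E "^(341|343)"
```

```text
t 12.7 tray [  0.7 -20.7 106.2] err [-0.003 -0.003  0.005] F [ 6.78  5.65 -3.63] w 13.1 58.90829622745514 q [-0.33  0.23  1.69  0.52  1.55 -0.6 ]
[ 7.19  5.05 -3.03] [0.27 0.41 0.45]
t 13.2 tray [  0.7 -20.7 106.2] err [-0.003 -0.003  0.005] F [ 7.12  5.34 -2.97] w 12.8 58.91415596008301 q [-0.33  0.23  1.69  0.52  1.55 -0.6 ]
341 [(np.int64(214), 154, 111), (np.int64(215), 147, 110), (np.int64(216), 143, 115), (np.int64(217), 135, 113), (np.int64(218), 125, 109), (np.int64(219), 119, 110), (np.int64(220), 112, 111), (np.int64(221), 99, 77), (np.int64(222), 98, 43), (np.int64(223), 91, 92)]
343 [(np.int64(214), 159, 109), (np.int64(215), 150, 107), (np.int64(216), 140, 106), (np.int64(217), 133, 107), (np.int64(218), 126, 108), (np.int64(219), 117, 108), (np.int64(220), 111, 95), (np.int64(221), 101, 60), (np.int64(222), 101, 77), (np.int64(223), 91, 205), (np.int64(224), 90, 228), (np.int64(225), 88, 228), (np.int64(226), 90, 228), (np.int64(227), 91, 228), (np.int64(228), 91, 202), (np.int64(230), 72, 117)]
```

Call:
send_rows:
  steps:
    - {"translation":[0.04,0,-0.06],"delta_rot":[0,0,0],"jaw":0.5}
    - {"translation":[0.08,0,-0.12],"delta_rot":[0,0,0],"jaw":0.5}
    - {"translation":[0.12,0,-0.18],"delta_rot":[0,0,0],"jaw":0.5}
    - {"translation":[0.12,0,-0.18],"delta_rot":[0,0,0],"jaw":0.5}
    - {"translation":[0.12,0,-0.18],"delta_rot":[0,0,0],"jaw":0.5}
    - {"translation":[0.12,0,-0.18],"delta_rot":[0,0,0],"jaw":0.5}
    - {"translation":[0.12,0,-0.18],"delta_rot":[0,0,0],"jaw":0.5}
    - {"translation":[0.12,0,-0.18],"delta_rot":[0,0,0],"jaw":0.5}

```text
time: 14.3
tool_pos: [0.5986, 0.0301, 0.108]
tool_rot: [-0.225, 0.619, 0.729, 0.19]
contact_force: [7.7, 5.6, -4.3]
gripper_width: 0.15
grasp_force: 58.8
```

```bash
python3 frc.py; python3 foot.py 6 | grep -E "^(341|343)"
```

```text
t 14.3 tray [  0.7 -20.7 108. ] err [-0.003 -0.003  0.005] F [ 7.65  5.59 -4.33] w 12.8 58.778695464134216 q [-0.33  0.22  1.69  0.52  1.55 -0.59]
[ 7.98  5.47 -4.45] [0.42 0.19 0.42]
t 14.8 tray [  0.7 -20.8 108. ] err [-0.003 -0.003  0.005] F [ 7.61  5.57 -4.85] w 12.9 58.77915322780609 q [-0.33  0.22  1.69  0.52  1.55 -0.59]
341 [(np.int64(214), 155, 108), (np.int64(215), 152, 110), (np.int64(216), 142, 115), (np.int64(217), 135, 109), (np.int64(218), 127, 107), (np.int64(219), 120, 109), (np.int64(220), 114, 111), (np.int64(221), 99, 68), (np.int64(222), 100, 37), (np.int64(223), 89, 92)]
343 [(np.int64(214), 156, 108), (np.int64(215), 149, 108), (np.int64(216), 141, 108), (np.int64(217), 135, 107), (np.int64(218), 123, 108), (np.int64(219), 119, 108), (np.int64(220), 109, 95), (np.int64(221), 103, 58), (np.int64(222), 99, 75), (np.int64(223), 89, 205), (np.int64(224), 91, 228), (np.int64(225), 89, 229), (np.int64(226), 90, 229), (np.int64(227), 91, 228), (np.int64(228), 90, 186), (np.int64(230), 73, 116)]
```

Call:
send_rows:
  steps:
    - {"translation":[0,0,0],"delta_rot":[0,0,0],"jaw":3}
    - {"translation":[0,0,0],"delta_rot":[0,0,0],"jaw":5}
    - {"translation":[0,0,0],"delta_rot":[0,0,0],"jaw":5}
    - {"translation":[0,0,0],"delta_rot":[0,0,0],"jaw":5}
    - {"translation":[0,0,-2],"delta_rot":[0,0,0],"jaw":5}
    - {"translation":[0,0,-4.5],"delta_rot":[0,0,0],"jaw":5}
    - {"translation":[0,0,-8],"delta_rot":[0,0,0],"jaw":5}
    - {"translation":[0,0,-12],"delta_rot":[0,0,0],"jaw":5}

```text
time: 15.9
tool_pos: [0.6086, -0.0371, 0.2093]
tool_rot: [-0.226, 0.618, 0.729, 0.189]
contact_force: [0.6, 0.2, -0.1]
gripper_width: 0.583
grasp_force: 0.0
```

```bash
python3 foot.py 7 | grep -E "^(341|343|t)"
python3 - <<'E'
from t import *
from m2 import tray
for n in("scene","top"):
    f=grab_frame(n);T=tray(cloud(f));x,y,z=T[...,0],T[...,1],T[...,2];v=f["pixels"].max(2)
    m=(x<-.02)&(x>-.08)&(abs(y)<.025)&(z>.31)&(z<.38)&(v<70);print(n,m.sum(),T[m].mean(0).round(4))
# clamp: vertical tool (lean 0) with tool frame; real tip is ~33 mm short of reported
go([-.05,0,.47],0.,0)
E
```

```text
t 15.9 tray [ -0.8 -88.7 209.3] err [ 0.001 -0.001  0.005] F [ 0.59  0.24 -0.14] w 49.8 0.0 q [-0.42  0.19  1.55  0.49  1.75 -0.59]
t 16.2 tray [ -0.6 -87.9 207.9] err [ 0.001 -0.001  0.005] F [-0.3  -0.12 -0.53] w 50.2 0.0 q [-0.42  0.19  1.55  0.49  1.74 -0.59]
scene 20 [-0.0469 -0.0053  0.3433]
top 21 [-4.86e-02  1.00e-04  3.44e-01]
cm [ 22.01  -5.07 -16.72] rot [-0.003 -0.6   -0.005] world [0.545 0.042 0.47 ]
```

Call:
send_rows:
  steps:
    - {"translation":[2.5,0,-3.6],"delta_rot":[0,0,0],"jaw":2}
    - {"translation":[5,0,-7.2],"delta_rot":[0,0,0],"jaw":0}
    - {"translation":[8,-1,-10],"delta_rot":[0,-0.1,0],"jaw":0}
    - {"translation":[11,-2,-12],"delta_rot":[0,-0.2,0],"jaw":0}
    - {"translation":[14,-3.5,-12],"delta_rot":[0,-0.33,0],"jaw":0}
    - {"translation":[16,-5,-11.5],"delta_rot":[0,-0.46,0],"jaw":0}
    - {"translation":[18.06,-5.9,-10.94],"delta_rot":[-0.003,-0.6,-0.005],"jaw":0}
    - {"translation":[18.06,-5.9,-10.94],"delta_rot":[-0.003,-0.6,-0.005],"jaw":0}

```text
time: 17.1
tool_pos: [0.5355, 0.0455, 0.404]
tool_rot: [0.003, 0.641, 0.767, 0.002]
contact_force: [-0.5, 0.7, 0.8]
gripper_width: -0.001
grasp_force: 0.0
```

```bash
python3 foot.py 8 | grep -E "^(34|t)";sed -i 's/f1=grab_frame(n)$/f1=grab_frame(n)/' tips.py; python3 tips.py; python3 -c "
from t import *
go([-.058,0,.40],0.)"
```

```text
t 17.1 tray [-58.9   5.1 404. ] err [-0.004 -0.603 -0.011] F [-0.51  0.71  0.76] w -0.1 0.0 q [-0.05 -0.2   1.53 -0.    1.8  -0.23]
340 [(np.int64(213), 159, 107), (np.int64(214), 152, 107), (np.int64(215), 148, 106), (np.int64(216), 141, 125), (np.int64(217), 143, 126), (np.int64(218), 137, 108), (np.int64(219), 128, 103), (np.int64(220), 110, 100), (np.int64(221), 100, 60), (np.int64(222), 95, 36), (np.int64(223), 91, 106), (np.int64(224), 95, 154), (np.int64(225), 92, 193)]
342 [(np.int64(214), 157, 111), (np.int64(215), 153, 112), (np.int64(216), 145, 112), (np.int64(217), 136, 112), (np.int64(218), 127, 111), (np.int64(219), 121, 111), (np.int64(220), 115, 111), (np.int64(221), 100, 70), (np.int64(222), 101, 40), (np.int64(223), 93, 154), (np.int64(224), 89, 219), (np.int64(225), 92, 229), (np.int64(226), 90, 228), (np.int64(227), 91, 229)]
344 [(np.int64(214), 156, 107), (np.int64(215), 146, 120), (np.int64(216), 139, 123), (np.int64(217), 130, 122), (np.int64(218), 123, 122), (np.int64(219), 114, 109), (np.int64(220), 97, 83), (np.int64(221), 100, 116), (np.int64(222), 92, 174
[... 539 characters left out ...]
t64(222), 91, 228), (np.int64(223), 92, 213), (np.int64(224), 92, 198)]
t 17.4 tray [-58.3  -1.8 399.8] err [-0.001 -0.601  0.002] F [-0.17 -0.35  0.07] w 0.2 0.0 q [-0.07 -0.19  1.53 -0.    1.8  -0.23]
0.0023065199321016896 [-0.17024231 -0.35462553  0.06835826]
scene 66
[[-7, 0, -29], [-7, -5, -29], [-4, 4, -30], [-7, 7, -30], [-5, 9, -35], [-9, 5, -36], [-4, -11, -36], [5, 12, -37], [-4, 13, -38], [-9, 1, -38], [-3, 8, -38], [-9, -3, -38], [-4, 4, -40], [-8, 0, -40], [1, 12, -41], [-1, 14, -41], [-7, 7, -41], [-8, -4, -42], [5, 12, -42], [-5, -10, -44], [-8, 4, -44], [-5, 9, -46], [-8, 0, -46], [-6, 14, -47]]
top 0
[]
cm [0.2  0.02 0.03] rot [ 0.001  0.001 -0.003] world [0.537 0.041 0.4  ]
```

View pics/foot8.png

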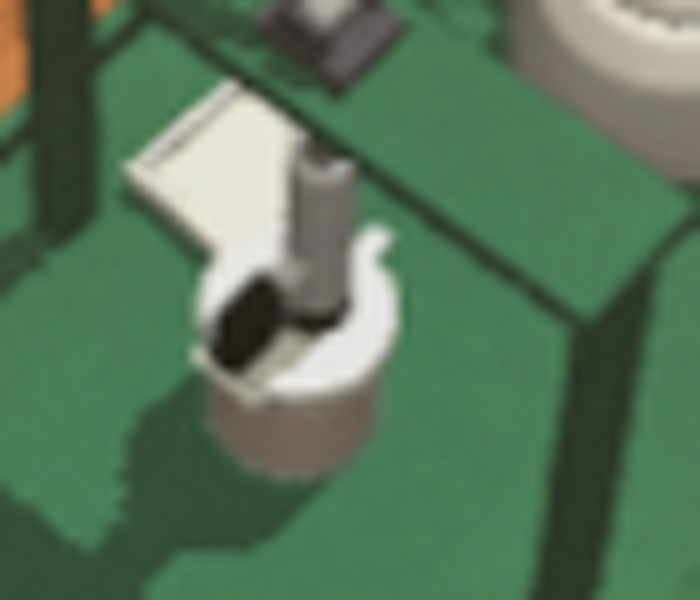

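The picture shows the foot at (320,315) on the white lid and the tab at (245,325), with the hand clear. The shut fingertips measure at about z=0.426. Now pushing the lever down.

Call:
send_rows:
  steps:
    - {"translation":[0.2,0,3],"delta_rot":[0,0,0],"jaw":0}
    - {"translation":[0.2,0,6],"delta_rot":[0,0,0],"jaw":0}
    - {"translation":[0.2,0,7.2],"delta_rot":[0,0,0],"jaw":0}
    - {"translation":[0.2,0,8.2],"delta_rot":[0,0,0],"jaw":0}
    - {"translation":[0.2,0,9.2],"delta_rot":[0,0,0],"jaw":0}
    - {"translation":[0.2,0,10.2],"delta_rot":[0,0,0],"jaw":0}
    - {"translation":[0.2,0,11],"delta_rot":[0,0,0],"jaw":0}
    - {"translation":[0.2,0,11.4],"delta_rot":[0,0,0],"jaw":0}

```text
time: 18.3
tool_pos: [0.5248, 0.0391, 0.2898]
tool_rot: [-0.009, 0.646, 0.763, -0.013]
contact_force: [-53.5, -9.5, 15.8]
gripper_width: -0.0
grasp_force: 23.0
```

Call:
send_rows:
  steps:
    - {"translation":[0,0,0.1],"delta_rot":[0,0,0],"jaw":0}
    - {"translation":[0,0,0.2],"delta_rot":[0,0,0],"jaw":0}
    - {"translation":[0,0,0.3],"delta_rot":[0,0,0],"jaw":0}
    - {"translation":[0,0,0.4],"delta_rot":[0,0,0],"jaw":0}
    - {"translation":[0,0,0.4],"delta_rot":[0,0,0],"jaw":0}
    - {"translation":[0,0,0.4],"delta_rot":[0,0,0],"jaw":0}
    - {"translation":[0,0,0.4],"delta_rot":[0,0,0],"jaw":0}
    - {"translation":[0,0,0.4],"delta_rot":[0,0,0],"jaw":0}

```text
time: 19.1
tool_pos: [0.5377, 0.0418, 0.284]
tool_rot: [0.002, 0.645, 0.764, 0.001]
contact_force: [-0.3, -1.2, -0.2]
gripper_width: 0.001
grasp_force: 0.0
```

```bash
python3 frc.py
```

```text
t 19.1 tray [-57.5   1.1 284. ] err [-0.004 -0.602 -0.001] F [-0.27 -1.19 -0.17] w 0.1 0.0 q [-0.06 -0.19  1.72 -0.    1.61 -0.23]
[-0.04  0.33 -0.16] [0.44 0.39 0.36]
t 19.6 tray [-57.9   1.2 283.5] err [-0.003 -0.602 -0.001] F [-0.31  0.29  0.4 ] w 0.2 0.0 q [-0.06 -0.19  1.72 -0.    1.61 -0.23]
```

Run:
```python
from h import *
a=grab_frame('scene')["pixels"][150:215,300:385];b=grab_frame('top')["pixels"][155:220,260:345]
cv2.imwrite('pics/c6.png',np.hstack([cv2.resize(i,None,fx=4.6,fy=4.6,interpolation=cv2.INTER_CUBIC) for i in(a,b)]))
```

```text
(no output)
```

View pics/c6.png

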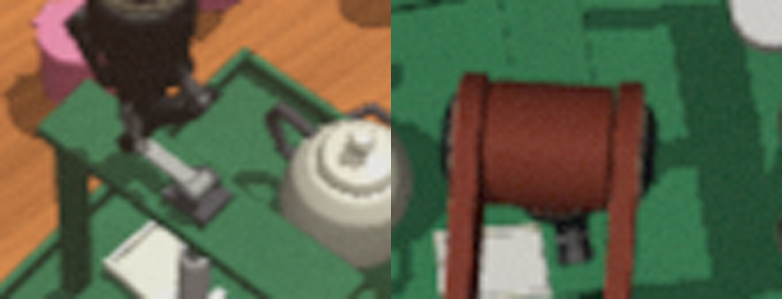

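The left half shows the shut fingers at (150,110) on the lever's end, with the lever lying low along the bar toward (200,195). I'll press a little further until it stalls.

Call:
send_rows:
  steps:
    - {"translation":[0,0,0.1],"delta_rot":[0,0,0],"jaw":0}
    - {"translation":[0,0,0.2],"delta_rot":[0,0,0],"jaw":0}
    - {"translation":[0,0,0.3],"delta_rot":[0,0,0],"jaw":0}
    - {"translation":[0,0,0.4],"delta_rot":[0,0,0],"jaw":0}
    - {"translation":[0,0,0.4],"delta_rot":[0,0,0],"jaw":0}
    - {"translation":[0,0,0.4],"delta_rot":[0,0,0],"jaw":0}
    - {"translation":[0,0,0.4],"delta_rot":[0,0,0],"jaw":0}
    - {"translation":[0,0,0.4],"delta_rot":[0,0,0],"jaw":0}

```text
time: 20.5
tool_pos: [0.5372, 0.0418, 0.2795]
tool_rot: [0.002, 0.645, 0.764, 0.0]
contact_force: [-0.9, 0.9, 1.5]
gripper_width: -0.002
grasp_force: 0.6
```

```bash
python3 frc.py
cat > lev.py <<'E'
from h import *
from m2 import tray
for n in("scene","top"):
    f=grab_frame(n);T=tray(cloud(f));x,y,z=T[...,0],T[...,1],T[...,2];v=f["pixels"].max(2)
    m=(abs(y)<.013)&(x<-.01)&(x>-.085)&(z>.288)&(z<.37)
    q=T[m];k=v[m];o=np.argsort(q[:,0]);print(n,[(int(a*1000),int(c*1000),int(w)) for (a,b,c),w in zip(q[o],k[o])][::2])
E
python3 lev.py
```

```text
t 20.5 tray [-57.9   1.2 279.5] err [-0.003 -0.602 -0.001] F [-0.92  0.87  1.53] w -0.2 0.561759565025568 q [-0.06 -0.19  1.72 -0.    1.61 -0.23]
[-0.72 -0.01  1.16] [0.56 0.61 0.48]
t 21.0 tray [-57.9   1.2 279.6] err [-0.003 -0.602 -0.001] F [0.31 0.04 0.66] w 0.2 0.5485678464174271 q [-0.06 -0.19  1.72 -0.    1.61 -0.23]
scene [(-83, 358, 47), (-82, 350, 72), (-76, 288, 76), (-71, 369, 43), (-68, 306, 71), (-68, 353, 45), (-66, 350, 41), (-66, 304, 63), (-65, 300, 40), (-64, 320, 69), (-63, 328, 66), (-63, 341, 68), (-62, 295, 43), (-62, 366, 40), (-61, 357, 45), (-60, 324, 63), (-60, 337, 68), (-59, 296, 48), (-59, 303, 49), (-57, 301, 81), (-57, 295, 85), (-56, 328, 78), (-56, 323, 77), (-55, 347, 49), (-55, 342, 57), (-54, 315, 75), (-53, 334, 65), (-51, 344, 40), (-51, 334, 72), (-51, 328, 66), (-50, 353, 44), (-50, 359, 42), (-50, 300, 117), (-49, 302, 111), (-48, 297, 136), (-48, 305, 125), (-47, 331, 44), (-47, 302, 142), (-47, 344, 43), (-46, 303, 147), (-45, 352, 41), (-45, 360, 47), (-44, 301, 171), (-44, 320, 64), (-44, 339, 43), (-44, 327, 45), (-42, 305, 173), (-42, 355, 42), (-41, 302, 180), (-41, 327, 84), (-41, 303, 142), (-40, 364, 45), (-39, 361, 55), (-39, 362, 97), (-38, 359, 47), (-38, 305, 184), (-36, 301, 176), (-35, 365, 110), (-34, 362, 52), (-34, 301, 157), (-34, 295, 182), (-33, 297, 181), (-33, 365, 58), (-32, 366, 46), (-31, 303, 138), (-30, 298, 182), (-29, 367, 41), (-29, 356, 42), (-28, 302, 151), (-26, 368, 40), (-25, 297, 135), (-25, 304, 177), (-23, 302, 181), (-22, 293, 123), (-21, 362, 43), (-21, 302, 184), (-18, 302, 133), (-18, 303, 181), (-16, 369, 45), (-15, 289, 86), (-15, 304, 161), (-15, 299, 126), (-14, 294, 97), (-13, 297, 147), (-10, 303, 182)]
top []
```

Call:
send_rows:
  steps:
    - {"translation":[0,0,0.1],"delta_rot":[0,0,0],"jaw":0}
    - {"translation":[0,0,0.2],"delta_rot":[0,0,0],"jaw":0}
    - {"translation":[0,0,0.3],"delta_rot":[0,0,0],"jaw":0}
    - {"translation":[0,0,0.3],"delta_rot":[0,0,0],"jaw":0}
    - {"translation":[0,0,0.3],"delta_rot":[0,0,0],"jaw":0}
    - {"translation":[0,0,0.3],"delta_rot":[0,0,0],"jaw":0}
    - {"translation":[0,0,0.3],"delta_rot":[0,0,0],"jaw":0}
    - {"translation":[0,0,0.3],"delta_rot":[0,0,0],"jaw":0}

```text
time: 21.9
tool_pos: [0.5374, 0.0418, 0.2793]
tool_rot: [0.002, 0.645, 0.764, 0.001]
contact_force: [-4.2, -0.3, 9.2]
gripper_width: 0.001
grasp_force: 4.7
```

```bash
python3 frc.py
```

```text
t 21.9 tray [-57.8   1.1 279.3] err [-0.005 -0.602 -0.001] F [-4.19 -0.33  9.2 ] w 0.1 4.739966690540314 q [-0.06 -0.19  1.72 -0.    1.6  -0.23]
[-4.87 -0.32  9.47] [0.63 0.56 0.39]
t 22.4 tray [-57.8   1.1 279.3] err [-0.005 -0.602 -0.001] F [-4.55 -0.83  8.8 ] w -0.0 4.739893823862076 q [-0.06 -0.19  1.72 -0.    1.6  -0.23]
```

The lever has stalled against its stop, so it's flat. Now I retreat straight up and check.

Call:
send_rows:
  steps:
    - {"translation":[0,0,-1],"delta_rot":[0,0,0],"jaw":0}
    - {"translation":[0,0,-3],"delta_rot":[0,0,0],"jaw":0}
    - {"translation":[0,0,-6],"delta_rot":[0,0,0],"jaw":0}
    - {"translation":[0,0,-10],"delta_rot":[0,0,0],"jaw":0}
    - {"translation":[0,0,-14],"delta_rot":[0,0,0],"jaw":0}
    - {"translation":[0,0,-16],"delta_rot":[0,0,0],"jaw":0}
    - {"translation":[0,0,-16],"delta_rot":[0,0,0],"jaw":0}
    - {"translation":[0,0,-16],"delta_rot":[0,0,0],"jaw":0}

```text
time: 23.2
tool_pos: [0.5368, 0.042, 0.4357]
tool_rot: [0.001, 0.645, 0.764, 0.0]
contact_force: [-1.0, 0.3, -1.1]
gripper_width: 0.001
grasp_force: 0.0
```

```bash
python3 foot.py 9 | grep -E "^(34|t)"; python3 lev.py
python3 - <<'E'
from h import *
import pickle
from m2 import tray
for f in(pickle.load(open("scene.pkl","rb")),grab_frame("scene")):
    T=tray(cloud(f));x,y,z=T[...,0],T[...,1],T[...,2];mn=f["pixels"].min(2)
    m=(y<-.12)&(y>-.28)&(x>.0)&(x<.17)&(z>.045)&(z<.11)&(mn>130);print("sugar",T[m].mean(0).round(4))
    m=(x>-.05)&(x<.06)&(abs(y)<.06)&(z>.055)&(z<.105)&(mn>130);print("lid",m.sum(),np.percentile(T[m],[2,50,98],0).round(4).tolist())
E
```

```text
t 23.2 tray [-58.2   1.5 435.7] err [-0.002 -0.602 -0.001] F [-0.96  0.3  -1.13] w 0.1 0.0 q [-0.06 -0.19  1.47 -0.    1.86 -0.23]
340 [(np.int64(213), 158, 108), (np.int64(214), 152, 107), (np.int64(215), 148, 108), (np.int64(216), 145, 126), (np.int64(217), 141, 126), (np.int64(218), 134, 108), (np.int64(219), 125, 103), (np.int64(220), 110, 99), (np.int64(221), 102, 60), (np.int64(222), 95, 38), (np.int64(223), 91, 106), (np.int64(224), 91, 155), (np.int64(225), 90, 193)]
342 [(np.int64(214), 157, 111), (np.int64(215), 151, 111), (np.int64(216), 141, 111), (np.int64(217), 137, 111), (np.int64(218), 129, 111), (np.int64(219), 120, 111), (np.int64(220), 112, 111), (np.int64(221), 104, 70), (np.int64(222), 99, 40), (np.int64(223), 93, 154), (np.int64(224), 92, 217), (np.int64(225), 88, 228), (np.int64(226), 87, 229), (np.int64(227), 93, 228)]
344 [(np.int64(214), 155, 109), (np.int64(215), 145, 119), (np.int64(216), 141, 124), (np.int64(217), 128, 124), (np.int64(218), 126, 123), (np.int64(219), 118, 110), (np.int64(220), 98, 83), (np.int64(221), 100, 115), (np.int64(222), 90, 174), 
[... 1082 characters left out ...]
), (-44, 301, 180), (-41, 303, 143), (-41, 298, 188), (-39, 300, 175), (-38, 297, 126), (-35, 304, 184), (-33, 304, 180), (-31, 308, 160), (-30, 304, 182), (-30, 299, 169), (-27, 306, 181), (-24, 300, 176), (-24, 301, 135), (-22, 300, 162), (-21, 302, 187), (-19, 302, 132), (-18, 302, 181), (-17, 291, 82), (-16, 289, 83), (-15, 303, 182), (-15, 291, 98), (-12, 306, 182), (-11, 307, 179), (-10, 291, 125), (-10, 298, 156)]
top [(-70, 306, 31), (-66, 306, 27)]
sugar [ 0.1026 -0.2006  0.0638]
lid 168 [[-0.0366, -0.0438, 0.0831], [0.0089, -0.0118, 0.0914], [0.0302, 0.0344, 0.0997]]
sugar [ 0.1023 -0.2006  0.0635]
lid 153 [[-0.0388, -0.0443, 0.0828], [0.0105, -0.0088, 0.0916], [0.03, 0.0371, 0.1]]
```

```bash
python3 -c "
from plant import *
print(job_done())"
```

```text
the job is handed in; nothing more can be done
None
```

I handed in the job at about 24 s of the 56 s limit: the foot is pressed about halfway (roughly 4 mm) onto the canister lid, the lever is flat against its stop, the hand is clear, and the canister and sugar box show no measurable shift; the other items I did not re-measure, one sideways push on the lever reached about 53 N, and no verdict came back.

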